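# Lock the guard ring of a basking lamp

### The arm

A 7-joint arm with a two-finger parallel gripper is mounted at the origin on a cart in front of the work surface, level with it; the furniture and walls round the work are solid. World frame = base frame: x ahead of the robot, y to its left, z up, the work surface at z = 0. Lengths are in m, angles in rad, forces in N, time in s.
With the tool pointing down it reaches from about 0.4 to 0.9 m from the base axis. Payload 5.5 kg.
Tool frame: the origin (TCP) lies at the very end of the fingers, on their centre line; the grasp point (between the pads) lies 19 mm behind it; z points along the fingers, y is the line along which they close (so a half turn about z gives the same grasp; the last joint's range is limited). The gripper opens to 92 mm and grips with 3 to 60 N. Pads are 19 mm wide; open, the fingers measure 130 mm over their backs; the gripper's body (75 mm by 190 mm) begins 47 mm behind the grasp point.
Start: joints at [1.523, 0.501, -0.427, 1.55, 0.221, 1.138, -0.21], TCP at [0.199, -0.619, 0.227] pointing down, gripper open.
Joint ranges: [-2.88, 2.88], [-0.31, 2.03], [-1.54, 1.56], [0.2, 2.42], [-1.41, 4.55], [0.19, 2.02], [-2.57, 2.57]. Speed limits (rad/s): [2.57, 2.57, 3.14, 3.14, 3.14, 3.14, 3.14].

### API

Orientations are given as a unit quaternion [w, x, y, z].
In Python, from station import * gives the robot as it stands. The module is installed in compiled form; this text tells all that it offers.
- The arm moves only by the tool arm_command, never from a script. Its argument "commands" is a list of rows, each an object with "xyz": the shift along the tool's x, y, z in m, a list of three; "roll": the turn about the tool's z in rad; "claw": the finger opening in m, from 0 to 0.0918. A call has 1 to 8 rows; each row shifts and turns the commanded pose from where the row before left it, along the tool's axes as they then stand; what a row does not reach is not made up. A row lasts 1/12 s, in which the tool goes at most 41.7 mm and 7.16 degrees, less where a joint would pass 70% of its speed; a pose out of reach is approached as far as the arm can. A call with a gripper value outside its range is refused whole. The fingers move at their own pace and stop on an object; the grip force is fixed at half the most. Time passes only in rows, so rows that do not move let the fingers close. It gives the time, the measured TCP pose, the force, the opening and the grip force at its end, in the units of the state.
- state(): the state, without advancing time (a new reading comes with each control period).
- camera(name): name is "scene" or "top"; returns the picture (400x640x3 uint8, red, green, blue); there is no depth.
- get_calibration(name): a dict with "camera_matrix" (3x3 intrinsics, pixels), "rvec" (rotation vector, rad) and "tvec" (3), from world to camera coordinates, as OpenCV has them. Camera axes: x right, y down, z forward; pixel columns grow to the right and rows downward; lengths in m; the calibration is good to about 2 mm. A picture is of the moment at which its call begins. get_calibration takes no time and is no camera call.
- job_done(): hands the job in; it is judged then, once.
The state is a dict: "clock": time; "joints": joint angles; "joint_velocities": joint speeds; "effort": joint torques, N m; "tool_pos": TCP position; "tcp_rot": TCP orientation; "ft_force": force on the tool from outside, world axes, zero at the start; "wrist_torque": the same for the moment, N m; "width": finger opening in m; "finger_force": force on a finger pad.
Only numpy, scipy, OpenCV 4.12 (cv2) and the standard library are available. Lean on these libraries where they do the work, as an engineer would, in place of code of your own. Each camera call takes 0.05 s, during which the arm holds its last target. There are 200 camera calls.

### The job

Two basking lamps lean in their service stands. One still has its guard ring in the open position: turn that ring clockwise, as seen looking at its face, until it clicks fully home in the locked position, then let go. The other lamp is already locked; leave it locked, and leave the things standing round the lamps where they are.

Things in the scene. Friction and masses are not known exactly. Their poses are not given: they have to be found in the camera images.
- ring_open_mid (a point): centre of the guard ring of the lamp that is still open: knurled black ring, 56 mm across, 26 mm tall along its axis, amber lens and wire guard in its face; grip it across any diameter. z: the ring's axis, out of its face, leaning 25 degrees from vertical, roughly towards the robot; top face 13 mm along +z. Turns with the ring: +y points at the white stripe on the ring's face and side
- lamp_open: the open lamp, fixed; origin under its stand on the table, x away from the face's lean, z up. Black base 140 x 124 mm; grey finned head, 95 mm across. Between head and ring a 44 mm thick neck, 22 mm long: room for fingertips up to 15 mm below the ring. On the head's shoulder, 36 mm off the axis: red dot = open, green dot, a quarter turn clockwise from it = locked
- ring_open (a joint): turn of its ring, rad: 0 open (white stripe at the red dot), growing clockwise as seen looking at its face, 1.571 locked, at the stop (stripe at the green dot). Starts 0 to 0.3. A sprung catch resists, at most 0.2 N m: let go between about 0.5 and 0.9 it springs part of the way back; beyond about 1.3 it snaps home once let go, and stays
- ring_locked_mid (a point): the same point and axes on the ring of the other, identical lamp, which is already locked
- lamp_locked: the other, identical lamp, already locked; same origin and axes
- ring_locked (a joint): turn of the other lamp's ring, same meaning, 1.571 = locked
- pot_mid (a point): bystander: small white lidded pot, 66 mm across, 47 mm tall; its centre, z up
- hygro_mid (a point): bystander: small white digital hygrometer, 40 x 58 x 15 mm, lying flat; its centre, z up
- blue_bottle_mid (a point): bystander: squat white bottle with a blue cap, 60 mm across, 64 mm tall; its centre, z up
There are look-alikes about, which are no part of the job. Several things look just like the part that bears hygro_mid: the one meant starts farthest to the robot's right.

How it is judged:
At the end, for the whole second after the job is handed in: The ring that was open has clicked into the locked position (turned beyond 1.48 rad of its 1.571) and is at rest, the other lamp's ring is still locked (beyond 1.48 rad), and the pot, the hygrometer and the blue-capped bottle stand upright within 30 mm of where they were (value of joint each of ring_open, ring_locked above 1.48 rad and velocity of joint ring_open below 0.05 rad/s and distance of each of pot_mid, hygro_mid, blue_bottle_mid from where it was at the start of the episode below 0.03 m and angle between each of pot_mid, hygro_mid, blue_bottle_mid's own z axis and vertical below 0.3 rad); the robot touches nothing.
It fails at once if the ring of the lamp that was already locked is turned out of its lock (value of joint ring_locked below 1.2 rad).
It also fails if it takes over 35 s, if anything falls off the work surface, if the arm or the gripper's body presses on something with over 40 N, if the wrist force passes 120 N, or if a joint passes its speed limit or range.

## Working session

There is one attempt and no reset: what is moved stays moved. The work goes in short steps, Python scripts to look and compute and a tool call to move; the robot and the scene stay as the last step left them, time stands still between calls to the robot, and variables do not carry over. Pictures are saved under pics/ and viewed, at most 10 in all, crops included, and the job is handed in when it is done.

Besides the shell and the picture viewer there is one more tool, called after ">>>" as name([rows], argument=value, ...), one row to a line, values as JSON. arm_command: Moves the arm, as the interface text tells. Its arguments: {"type":"object","properties":{"commands":{"type":"array","items":{"type":"object","properties":{"xyz":{"type":"array","items":{"type":"number"}},"roll":{"type":"number"},"claw":{"type":"number"}}}}},"required":["commands"]}

```bash
mkdir -p pics; python3 - <<'E'
from station import *
import cv2
for n in("scene","top"):
    cv2.imwrite(f"pics/{n}0.png",camera(n)[:,:,::-1])
    c=get_calibration(n);R=cv2.Rodrigues(c["rvec"])[0];print(n,c["camera_matrix"][0],-R.T@c["tvec"].ravel(),R[2])
s=state();print(s["clock"],s["tool_pos"],s["tcp_rot"],s["width"])
E
```

```text
scene [473.72993322   0.         316.15686743] [-0.29839     0.80816099  0.77264919] [ 0.63784477 -0.56684344 -0.52138524]
top [519.08439828   0.         320.62945851] [0.35569561 0.09550476 1.43673291] [ 0.13326147  0.00845839 -0.99104482]
0.1 [ 0.1985512  -0.61828094  0.22577811] [-8.60944100e-04  9.87947572e-01  1.54786449e-01 -9.40655383e-05] 0.091823478167358
```

View pics/scene0.png

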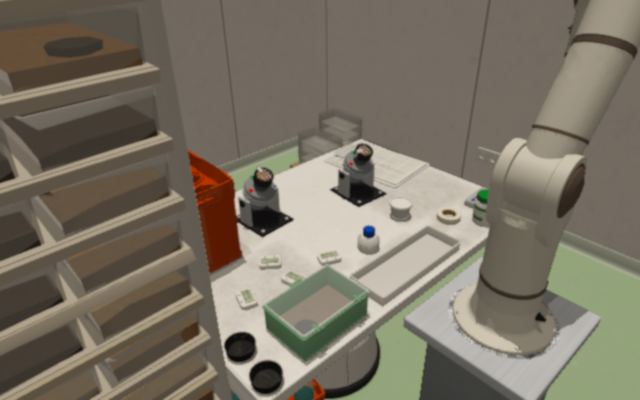

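View pics/top0.png

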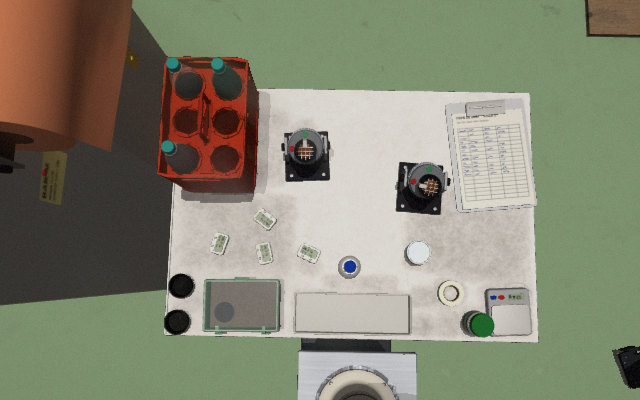

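Top view: lamps sit at about (306,152) on the left and (428,185) on the right. The pot is at (418,253), the bottle at (349,267) and the rightmost hygrometer at (309,253). I need a zoom to see the stripes.

```bash
python3 - <<'E'
import cv2,numpy as np
t=cv2.imread("pics/top0.png");s=cv2.imread("pics/scene0.png")
z=lambda i,x,y,w=35:cv2.resize(i[y-w:y+w,x-w:x+w],(390,290*390//290-100),interpolation=cv2.INTER_CUBIC)
cv2.imwrite("pics/z.png",np.vstack([np.hstack([z(t,308,152),z(t,428,185)]),np.hstack([z(s,262,190),z(s,360,165)])]))
E
```

```text
(no output)
```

View pics/z.png

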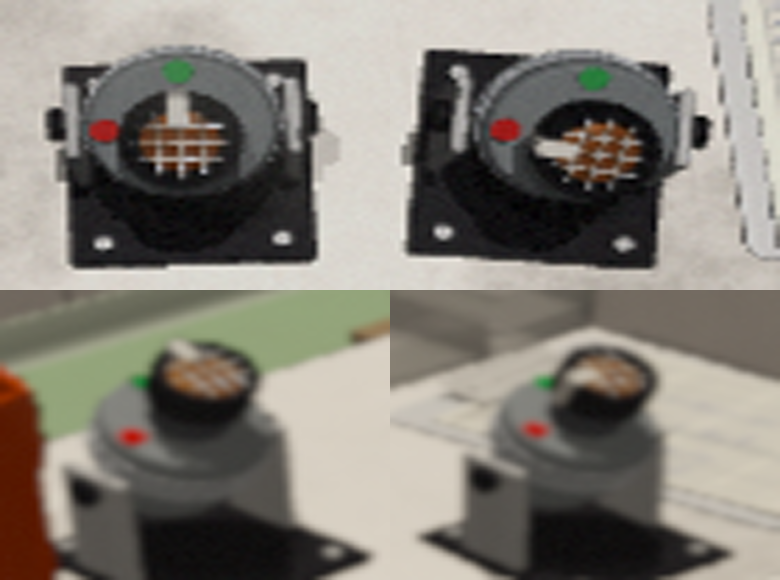

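```bash
cat >h.py <<'E'
import cv2,numpy as np
from station import *
def cal(n):
    c=get_calibration(n);R=cv2.Rodrigues(c["rvec"])[0];return c["camera_matrix"],R,c["tvec"].reshape(3,1)
def tri(a,b): # top px, scene px
    P=[K@np.hstack([R,t]) for K,R,t in (cal("top"),cal("scene"))]
    X=cv2.triangulatePoints(*P,np.float64(a).reshape(2,1),np.float64(b).reshape(2,1));return (X[:3]/X[3]).ravel()
def plane(px,z,n="top"):
    K,R,t=cal(n);d=R.T@np.linalg.inv(K)@[*px,1];o=(-R.T@t).ravel();return o+d*(z-o[2])/d[2]
def cen(img,box,lo,hi):
    x0,y0,x1,y1=box;m=cv2.inRange(cv2.cvtColor(img[y0:y1,x0:x1],cv2.COLOR_BGR2HSV),lo,hi)
    M=cv2.moments(m,True);return np.array([M['m10']/M['m00']+x0,M['m01']/M['m00']+y0]),M['m00']
E
python3 - <<'E'
from h import *
t=cv2.imread("pics/top0.png");s=cv2.imread("pics/scene0.png")
B={'R':((400,155,455,215),(325,130,395,205)),'L':((283,125,333,185),(240,160,290,225))}
for k,(bt,bs) in B.items():
    o={}
    for n,lo,hi in(("red",(0,180,90),(4,255,255)),("green",(50,120,60),(80,255,255)),("amber",(5,90,60),(18,255,255))):
        a,ca=cen(t,bt,lo,hi);b,cb=cen(s,bs,lo,hi);o[n]=tri(a,b);print(k,n,a.round(1),ca,b.round(1),cb,o[n].round(4))
    d=o['green']-o['red'];print(np.linalg.norm(d),"yaw from dots",np.degrees(np.arctan2(d[1],d[0])))
# base front bolts (crop) right lamp
for p in((443,232),(624,244)): 
    q=(393+(p[0]-390)/5.571,150+p[1]/4.143);print(q,plane(q,.012).round(4))
for n,p,z in(("pot",(418,253),.047),("bottle",(349,267),.064),("Lring",(304.5,151),.2)):print(n,plane(p,z).round(3))
E
```

```text
R red [413.1 181. ] 20.0 [350.7 163.3] 3.0 [ 0.5968 -0.1303  0.121 ]
R green [429.2 168.6] 19.0 [352.5 152. ] 2.0 [ 0.6268 -0.169   0.136 ]
R amber [430.5 186.4] 104.0 [364.7 150.7] 41.0 [ 0.5766 -0.1678  0.1575]
0.0512037798578713 yaw from dots -52.140115576948425
L red [291.2 148.2] 19.0 [250.2 190.2] 6.0 [0.6783 0.1855 0.1202]
L green [304.5 133.8] 18.0 [252.  176.5] 6.0 [0.7131 0.1514 0.137 ]
L amber [304.7 150.8] 87.0 [262.1 176.1] 68.0 [0.6639 0.1495 0.1564]
0.051466560686549895 yaw from dots -44.37154902673128
(402.5135523245378, 205.99806903210234) [ 0.5468 -0.1189  0.012 ]
(435.0032310177706, 208.8945208785904) [ 0.5403 -0.2085  0.012 ]
pot [ 0.416 -0.154  0.047]
bottle [0.376 0.03  0.064]
Lring [0.653 0.148 0.2  ]
```

The right lamp is the open one: its stripe points at the red dot. The ring centre is about (0.579,-0.166,0.1525) and the lamp yaw about -4°. The tool can only point down, so I'll grip across the horizontal diameter (lamp y) and turn in bites.

>>> arm_command([
  {"xyz": [0.0313,-0.0196,0]},
  {"xyz": [0.0313,-0.0196,0]},
  {"xyz": [0.0313,-0.0196,0]},
  {"xyz": [0.0313,-0.0196,0]},
  {"xyz": [0.0313,-0.0196,0]},
  {"xyz": [0.0313,-0.0196,0]},
  {"xyz": [0.0313,-0.0196,0]},
  {"xyz": [0.0313,-0.0196,0]},
])

```text
invalid input at $.commands[0]: expected keys xyz, roll, claw
```

>>> arm_command([
  {"xyz": [0.0313,-0.0196,0]},
  {"xyz": [0.0313,-0.0196,0]},
  {"xyz": [0.0313,-0.0196,0]},
  {"xyz": [0.0313,-0.0196,0]},
  {"xyz": [0.0313,-0.0196,0]},
  {"xyz": [0.0313,-0.0196,0]},
  {"xyz": [0.0313,-0.0196,0]},
  {"xyz": [0.0313,-0.0196,0]},
])

```text
invalid input at $.commands[0]: expected keys xyz, roll, claw
```

>>> arm_command([
  {"roll": -0.1},
  {"roll": -0.1},
  {"xyz": [0,0,0]},
  {"xyz": [0,0,0]},
])

```text
invalid input at $.commands[0]: expected keys xyz, roll, claw
```

>>> arm_command([
  {"xyz": [0.0313,-0.0196,0],"roll": 0,"claw": 0.0918},
  {"xyz": [0.0313,-0.0196,0],"roll": 0,"claw": 0.0918},
  {"xyz": [0.0313,-0.0196,0],"roll": 0,"claw": 0.0918},
  {"xyz": [0.0313,-0.0196,0],"roll": 0,"claw": 0.0918},
  {"xyz": [0.0313,-0.0196,0],"roll": 0,"claw": 0.0918},
  {"xyz": [0.0313,-0.0196,0],"roll": 0,"claw": 0.0918},
  {"xyz": [0.0313,-0.0196,0],"roll": 0,"claw": 0.0918},
  {"xyz": [0.0313,-0.0196,0],"roll": 0,"claw": 0.0918},
])

```text
clock: 0.77
tool_pos: [0.3898, -0.3913, 0.2265]
tcp_rot: [-0.0, 0.988, 0.155, -0.0]
ft_force: [0.4, -0.7, 0.4]
width: 0.092
finger_force: 0.0
```

>>> arm_command([
  {"xyz": [0.0313,-0.0196,0],"roll": 0,"claw": 0.0918},
  {"xyz": [0.0313,-0.0196,0],"roll": 0,"claw": 0.0918},
  {"xyz": [0.0313,-0.0196,0],"roll": 0,"claw": 0.0918},
  {"xyz": [0.0313,-0.0196,0],"roll": 0,"claw": 0.0918},
  {"xyz": [0.0313,-0.0196,0],"roll": 0,"claw": 0.0918},
  {"xyz": [0.0313,-0.0196,0],"roll": 0,"claw": 0.0918},
  {"xyz": [0.0313,-0.0196,0],"roll": 0,"claw": 0.0918},
  {"xyz": [0.0313,-0.0196,0],"roll": 0,"claw": 0.0918},
])

```text
clock: 1.43
tool_pos: [0.5803, -0.1657, 0.2264]
tcp_rot: [-0.0, 0.988, 0.155, -0.0]
ft_force: [1.2, -0.5, -0.3]
width: 0.0919
finger_force: 0.0
```

>>> arm_command([
  {"xyz": [0,0,0],"roll": -0.1,"claw": 0.0918},
  {"xyz": [0,0,0],"roll": -0.1,"claw": 0.0918},
  {"xyz": [0,0,0],"roll": -0.05,"claw": 0.0918},
  {"xyz": [0,0,0],"roll": 0,"claw": 0.0918},
])

```text
clock: 1.77
tool_pos: [0.5794, -0.1666, 0.226]
tcp_rot: [-0.0, 0.961, 0.278, -0.0]
ft_force: [0.8, 0.0, -0.6]
width: 0.0917
finger_force: 0.0
```

```bash
python3 - <<'E'
from h import *
a=camera("top")[:,:,::-1];b=camera("scene")[:,:,::-1]
z=lambda i,x,y,w=50:cv2.resize(i[y-w:y+w,x-w:x+w],(400,400),interpolation=cv2.INTER_CUBIC)
cv2.imwrite("pics/a1.png",np.hstack([z(a,428,185),z(b,360,150)]))
s=state();print(s["tool_pos"],s["tcp_rot"],s["joints"])
E
```

```text
[ 0.57939877 -0.1672136   0.22634909] [-2.40384986e-04  9.61235878e-01  2.75727144e-01 -2.67593216e-04] [ 0.74222884  0.46568571 -0.67475955  1.66774514  0.31652938  1.12087029
 -1.03218513]
```

View pics/a1.png

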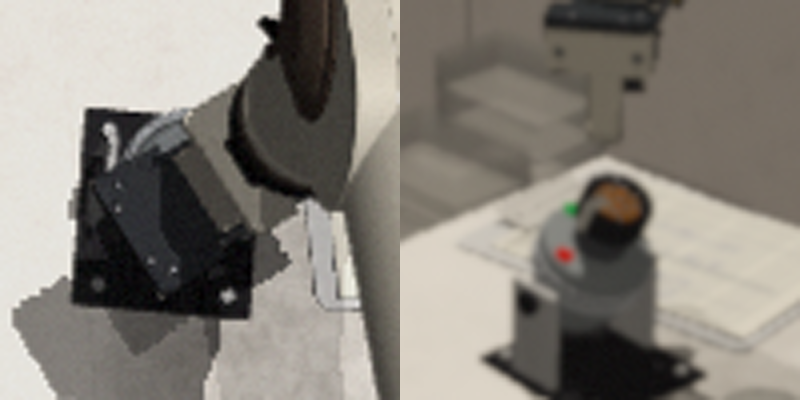

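The gripper hangs above the open lamp, aligned, with nothing in the way. Descending.

>>> arm_command([
  {"xyz": [0,0,0.02],"roll": 0,"claw": 0.0918},
  {"xyz": [0,0,0.02],"roll": 0,"claw": 0.0918},
  {"xyz": [0,0,0.02],"roll": 0,"claw": 0.0918},
  {"xyz": [0,0,0.015],"roll": 0,"claw": 0.0918},
  {"xyz": [0,0,0.014],"roll": 0,"claw": 0.0918},
  {"xyz": [0,0,0],"roll": 0,"claw": 0.0918},
])

```text
clock: 2.37
tool_pos: [0.5774, -0.1672, 0.1347]
tcp_rot: [-0.001, 0.961, 0.276, -0.002]
ft_force: [-0.3, -0.4, -0.2]
width: 0.0918
finger_force: 0.0
```

>>> arm_command([
  {"xyz": [0,0,0],"roll": 0,"claw": 0.045},
  {"xyz": [0,0,0],"roll": 0,"claw": 0.045},
  {"xyz": [0,0,0],"roll": 0,"claw": 0.045},
  {"xyz": [0,0,0],"roll": 0,"claw": 0.045},
  {"xyz": [0,0,0],"roll": 0,"claw": 0.045},
])

```text
clock: 2.78
tool_pos: [0.5803, -0.1673, 0.1387]
tcp_rot: [0.0, 0.961, 0.277, 0.001]
ft_force: [-0.5, 0.1, 1.0]
width: 0.0629
finger_force: 0.0
```

>>> arm_command([
  {"xyz": [0,0,0],"roll": 0,"claw": 0.045},
  {"xyz": [0,0,0],"roll": 0,"claw": 0.045},
  {"xyz": [0,0,0],"roll": 0,"claw": 0.045},
  {"xyz": [0,0,0],"roll": 0,"claw": 0.045},
])

```text
clock: 3.12
tool_pos: [0.5804, -0.1677, 0.1385]
tcp_rot: [0.001, 0.961, 0.277, 0.001]
ft_force: [1.1, -1.9, 3.5]
width: 0.0573
finger_force: 30.0
```

Gripped at 57 mm with low side force. Now turning.

>>> arm_command([
  {"xyz": [0,0,0],"roll": 0.08,"claw": 0.045},
  {"xyz": [0,0,0],"roll": 0.08,"claw": 0.045},
  {"xyz": [0,0,0],"roll": 0.08,"claw": 0.045},
  {"xyz": [0,0,0],"roll": 0.08,"claw": 0.045},
  {"xyz": [0,0,0],"roll": 0.08,"claw": 0.045},
  {"xyz": [0,0,0],"roll": 0.08,"claw": 0.045},
  {"xyz": [0,0,0],"roll": 0.08,"claw": 0.045},
])

```text
clock: 3.7
tool_pos: [0.5804, -0.1676, 0.1375]
tcp_rot: [0.0, 1.0, -0.001, 0.001]
ft_force: [3.9, -3.2, -5.5]
width: 0.055
finger_force: 30.0
```

>>> arm_command([
  {"xyz": [0,0,0],"roll": 0.08,"claw": 0.045},
  {"xyz": [0,0,0],"roll": 0.08,"claw": 0.045},
  {"xyz": [0,0,0],"roll": 0.08,"claw": 0.045},
  {"xyz": [0,0,0],"roll": 0.08,"claw": 0.045},
  {"xyz": [0,0,0],"roll": 0.08,"claw": 0.045},
  {"xyz": [0,0,0],"roll": 0.08,"claw": 0.045},
  {"xyz": [0,0,0],"roll": 0.08,"claw": 0.045},
  {"xyz": [0,0,0],"roll": 0.04,"claw": 0.045},
])

```text
clock: 4.37
tool_pos: [0.58, -0.1672, 0.1378]
tcp_rot: [-0.0, 0.955, -0.297, 0.0]
ft_force: [-0.7, -2.7, 1.9]
width: 0.0564
finger_force: 30.0
```

```bash
python3 - <<'E'
from h import *
b=camera("scene")[:,:,::-1]
cv2.imwrite("pics/a2.png",cv2.resize(b[110:200,310:430],(600,450),interpolation=cv2.INTER_CUBIC))
s=state();print(s["clock"],s["wrist_torque"],s["ft_force"],s["joints"])
E
```

```text
4.4167 [ 0.52989708 -0.58553064  0.43066792] [-0.65899206 -2.43173714  0.98657896] [ 0.51482266  0.509559   -0.3665404   1.75057009  0.22105612  0.92143954
 -2.11758094]
```

View pics/a2.png

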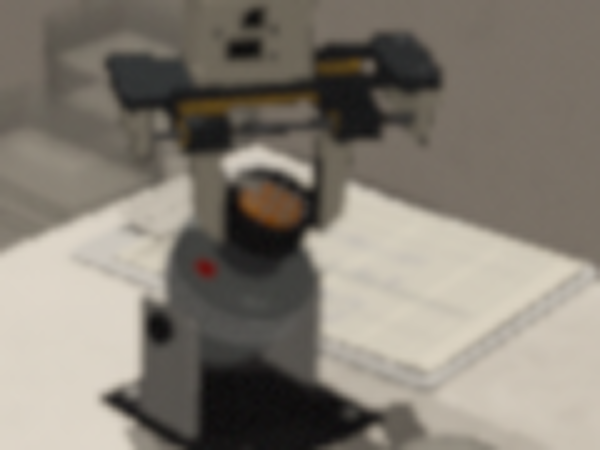

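The ring has turned with the grip: the stripe is now at about (250,185) in the crop, most of the way round. Turning a little further.

>>> arm_command([
  {"xyz": [0,0,0],"roll": 0.06,"claw": 0.045},
  {"xyz": [0,0,0],"roll": 0.06,"claw": 0.045},
  {"xyz": [0,0,0],"roll": 0.06,"claw": 0.045},
  {"xyz": [0,0,0],"roll": 0.06,"claw": 0.045},
  {"xyz": [0,0,0],"roll": 0,"claw": 0.045},
])

```text
clock: 4.83
tool_pos: [0.5799, -0.1669, 0.1379]
tcp_rot: [-0.0, 0.913, -0.408, 0.0]
ft_force: [-0.0, -1.4, 1.4]
width: 0.0571
finger_force: 30.0
```

```bash
python3 -c "
from station import *
s=state();print(s['wrist_torque'],s['ft_force'],s['joints'][6])"
```

```text
[ 0.47992375 -0.54088126  0.16206493] [-0.03405096 -1.37763426  1.44305528] -2.3282137761002897
```

>>> arm_command([
  {"xyz": [0,0,0],"roll": 0,"claw": 0.0918},
  {"xyz": [0,0,0],"roll": 0,"claw": 0.0918},
  {"xyz": [0,0,0],"roll": 0,"claw": 0.0918},
  {"xyz": [0,0,0],"roll": 0,"claw": 0.0918},
  {"xyz": [0,0,0],"roll": 0,"claw": 0.0918},
  {"xyz": [0,0,0],"roll": 0,"claw": 0.0918},
  {"xyz": [0,0,0],"roll": 0,"claw": 0.0918},
  {"xyz": [0,0,0],"roll": 0,"claw": 0.0918},
])

```text
clock: 5.5
tool_pos: [0.5797, -0.1671, 0.1377]
tcp_rot: [0.0, 0.913, -0.407, -0.0]
ft_force: [-0.3, -0.9, -0.5]
width: 0.0914
finger_force: 0.0
```

>>> arm_command([
  {"xyz": [0,0,-0.02],"roll": 0,"claw": 0.0918},
  {"xyz": [0,0,-0.03],"roll": 0,"claw": 0.0918},
  {"xyz": [0,0,-0.03],"roll": 0,"claw": 0.0918},
  {"xyz": [0,0,-0.03],"roll": 0,"claw": 0.0918},
  {"xyz": [0,0,0],"roll": 0,"claw": 0.0918},
])

```text
clock: 5.92
tool_pos: [0.5835, -0.1677, 0.2547]
tcp_rot: [-0.001, 0.913, -0.407, 0.005]
ft_force: [1.6, 0.1, 1.1]
width: 0.092
finger_force: 0.0
```

>>> arm_command([
  {"xyz": [-0.03,0.02,0],"roll": -0.1,"claw": 0.0918},
  {"xyz": [-0.03,0.02,0],"roll": -0.1,"claw": 0.0918},
  {"xyz": [-0.03,0.02,0],"roll": -0.1,"claw": 0.0918},
  {"xyz": [-0.03,0.02,0],"roll": -0.1,"claw": 0.0918},
  {"xyz": [-0.03,0.02,0],"roll": -0.1,"claw": 0.0918},
  {"xyz": [-0.03,0.02,0],"roll": -0.1,"claw": 0.0918},
  {"xyz": [-0.03,0.02,0],"roll": -0.1,"claw": 0.0918},
  {"xyz": [0,0,0],"roll": 0,"claw": 0.0918},
])

```text
clock: 6.58
tool_pos: [0.3267, -0.1807, 0.247]
tcp_rot: [0.001, 0.998, -0.069, -0.002]
ft_force: [-1.0, 0.2, -0.4]
width: 0.0915
finger_force: 0.0
```

```bash
python3 - <<'E'
from h import *
a=camera("top")[:,:,::-1];b=camera("scene")[:,:,::-1]
z=lambda i,x,y,w=35:cv2.resize(i[y-w:y+w,x-w:x+w],(400,300),interpolation=cv2.INTER_CUBIC)
cv2.imwrite("pics/a3.png",np.vstack([np.hstack([z(a,428,185),z(b,360,165)]),cv2.resize(a[70:350,150:550],(400,300))[:, :].repeat(1,1) if 0 else np.hstack([cv2.resize(a[70:350,150:550],(400,280)),cv2.resize(b,(400,280))])]))
print(state()["clock"])
E
```

```text
6.6833
```

View pics/a3.png

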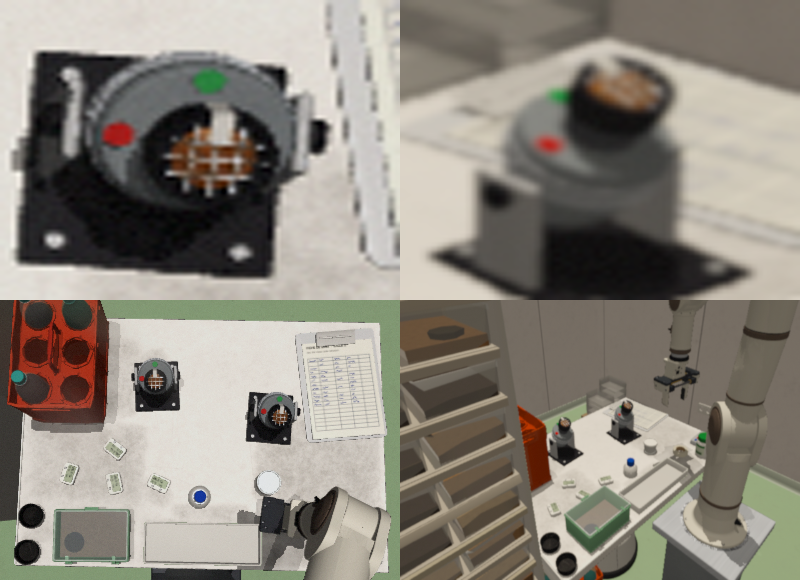

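The stripe now points up the lean, roughly towards the green dot, and the bystanders are unmoved. I'll measure the ring angle against the locked lamp.

```bash
python3 - <<'E'
from h import *
a=camera("top")[:,:,::-1].copy()
def ang(C,yaw,box):
    y=np.radians(yaw);n=np.array([-.4226*np.cos(y),-.4226*np.sin(y),.9063]);F=C+.048*n
    ex=np.array([.9063*np.cos(y),.9063*np.sin(y),.4226]);ey=np.cross(n,ex)
    K,R,t=cal("top");o=(-R.T@t).ravel()
    x0,y0,x1,y1=box;h=cv2.cvtColor(a[y0:y1,x0:x1],cv2.COLOR_BGR2HSV)
    m=cv2.inRange(h,(0,0,130),(180,70,255));pts=[]
    for v,u in np.argwhere(m>0):
        d=R.T@np.linalg.inv(K)@[u+x0,v+y0,1];X=o+d*((F-o)@n)/(d@n)-F;pts.append((X@ex,X@ey))
    p=np.array(pts);r=np.hypot(*p.T);p=p[(r>.017)&(r<.028)];q=p.mean(0);print(len(p),q.round(4),"deg from lamp x:",np.degrees(np.arctan2(q[1],q[0])).round(1))
    return ex,ey,F
for nm,R_,G_,yaw,box in(("R",(.5968,-.1303,.121),(.6268,-.169,.136),-4,(410,165,450,205)),("L",(.6783,.1855,.1202),(.7131,.1514,.137),0,(290,132,322,172))):
    Rr,G=np.array(R_),np.array(G_);
    if nm=="L":
        d=G-Rr; yaw=-np.degrees(np.arctan2(-d[1],d[0]))+np.degrees(np.arccos(min(1,.9063*d[2]/.4226/np.hypot(d[0],d[1]))));print("yaw L",yaw)
    y=np.radians(yaw);n=np.array([-.4226*np.cos(y),-.4226*np.sin(y),.9063])
    e=(G-Rr)/np.linalg.norm(G-Rr);C=(Rr+G)/2-.0255*np.cross(n,e)
    ex,ey,F=ang(C,yaw,box);g=G-C;print(nm,"green deg",np.degrees(np.arctan2(g@ey,g@ex)).round(1))
E
```

```text
27 [0.0168 0.0008] deg from lamp x: 2.8
R green deg -0.6
yaw L -2.104864826221238
25 [ 0.0138 -0.0052] deg from lamp x: -20.5
L green deg 5.2
```

The stripe is within measurement error of the green dot (about 3°). A ring that hadn't snapped home would be at least 15° short, so it is home. Handing in.

```bash
python3 -c "
from station import *
print(job_done())"
```

```text
the job is handed in; nothing more can be done
None
```

I turned the open (right-hand) lamp's ring clockwise to the locked position and let go, then handed the job in at about 7 s. In the last picture its stripe sat about 3° from the green dot, close to the measurement error, and the other lamp and bystanders looked unmoved; the hand-in returned no verdict.

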